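# Pack the sound concrete specimens into the foam-lined tray

## Robot

A 6-joint arm with a two-finger parallel gripper is mounted at the origin on the work surface. World frame = base frame: x ahead of the robot, y to its left, z up, the work surface at z = 0. Lengths are in mm, angles in rad, forces in N, time in s.
With the tool pointing down it reaches from about 350 to 775 mm from the base axis. Payload 7.3 kg.
Tool frame: the origin (TCP) lies on the centre line of the jaws, within the pads' length; the fingertips stand 22 mm ahead of it and the grasp point (between the pads) lies 3 mm ahead of it; z points along the fingers, y is the direction in which the jaws open and shut (so a half turn about z gives the same grasp; the last joint's range is limited). The gripper opens to 92 mm and grips with 3 to 60 N. Pads are 19 mm wide; open, the fingers measure 130 mm over their backs; the gripper's body (75 mm by 190 mm) begins 47 mm behind the grasp point.
Start: joints at [-1.459, 0.342, 1.524, -0, 1.275, -0.146], TCP at [133.872, -507.662, 248.741] pointing down, gripper open.
Joint ranges: [-2.53, 2.53], [-0.77, 2.02], [0.04, 2.7], [-1, 4.14], [0.28, 2.66], [-3.11, 3.11]. Speed limits (rad/s): [2.57, 2.57, 3.14, 3.14, 3.14, 3.14].

## Interface

Orientations are given as [roll, pitch, yaw] about the fixed x, y, z axes, in that order (R = Rz(yaw) Ry(pitch) Rx(roll)).
In Python, from plant import get_obs, capture, bot, spot_in gives the robot as it stands.
- The arm moves only by the shell command python3 -m handwheel 'ROWS' [OPENING]. ROWS is JSON, a list of rows, each a list of 2 entries, a list of its own where there are three numbers: the shift along the world's x, y, z in mm, then the turn, a rotation vector about the world's x, y, z in rad. In form: [[[x, y, z], [wx, wy, wz]], ...]. A call has 1 to 12 rows; each row shifts and turns the commanded pose from where the row before left it; what a row does not reach is not made up. A row lasts 1/8 s, in which the tool goes at most 62.5 mm and 10.7 degrees, less where a joint would pass 70% of its speed; a pose out of reach is approached as far as the arm can. A call is refused whole if a number of a shift passes 62.5 or a number of a turn 0.188, either way. A call with a gripper value outside its range is refused whole. OPENING is the closure, from 0 (fully open) to 1 (shut), set as the call begins (- or left out, the last holds). The fingers move at their own pace and stop on an object; the grip force is fixed at half the most. Time passes only in rows, so rows that do not move let the fingers close. It gives the time, the measured TCP pose, the force and the opening at its end, in the units of the state.
- get_obs(): the state, without advancing time (a new reading comes with each control period).
- capture(name): name is "scene" or "side" or "wrist"; returns a dict with "img" (420x560x3 uint8, red, green, blue), "fx", "fy", "cx", "cy" (pixels), "cam_to_world" (4x4, takes a point from camera to world coordinates). Camera axes: x right, y up, looking along -z (the intrinsics and any distortion apply to the point x, -y, -z); pixel columns grow to the right and rows downward; lengths in mm; the calibration is good to about 2 mm. A picture is of the moment at which its call begins. There is no depth.
- bot.close_job(): hands the job in, once; it reports no verdict.
Trained networks look in the newest picture that a camera, given by its name, has taken for a name from the list of things; names that differ only in an ending like _2 or _b are one class to them, and where a whole thing is asked for, a point or a joint stands for the part that bears it (a point fixed in the world has none). Each returns a list of dicts, best first, with "score" (0 to 1); they miss things now and then, are a little off and sometimes report something else, mostly with a low value. They report only what shows in the picture. A call takes as long as a camera call. They do not tell look-alikes from the thing itself.
- spot_in(thing, camera): "xyz" ([x, y, z] in mm, in the coordinates of the camera as it stood for that picture, good to about 4 mm: the middle of the surface that is visible of it).
The state is a dict: "time": time; "joint_positions": joint angles; "dq": joint speeds; "tau": joint torques, N m; "tool_pos": TCP position; "tcp_rot": TCP orientation; "contact_force": force on the tool from outside, world axes, zero at the start; "moment": the same for the moment, N m; "grip_width": finger opening in mm.
Only numpy, scipy, OpenCV 4.12 (cv2) and the standard library are available. Lean on these libraries where they do the work, as an engineer would, in place of code of your own. Each camera call takes 0.05 s, during which the arm holds its last target. There are 200 camera calls.

## Task

Pack the four sound concrete specimens into the foam-lined carrying tray: lay the long prism flat in the long pocket, put the cube in the square pocket, and stand the wide core and the slim core upright in the wide and the narrow round pocket, each down on the bottom of its pocket. Set them down gently, never dropping or knocking them, and leave the two broken pieces, the half prism and the short core stub, where they lie on the bench.

Things in the scene. Friction and masses are not known exactly. Their poses are not given: they have to be found in the camera images.
- prism_mid (a point): Centre (half-way up) of the whole prism: a light grey mortar bar, 160 x 40 x 40 mm, 0.56 kg, lying on the bench. x along its 160 mm length, z up; its underside is 20 mm below. It protrudes 28 mm from its pocket, so hold it by the upper part of its 40 mm width (fingertips 14 mm or more above its underside) for the fingers to stay clear of the foam.
- cube_mid (a point): Centre of the cube: light grey mortar, 50 x 50 x 50 mm, 0.28 kg. x and y square to its sides, z up; its underside is 25 mm below. It protrudes 38 mm from its pocket.
- core_wide_mid (a point): Centre (half-way up) of the wide core: a drilled concrete cylinder standing upright, 54 mm in diameter, 76 mm high, 0.40 kg, small stones showing, sawn flat on top. z is its axis; its underside is 38 mm below.
- core_slim_mid (a point): Centre (half-way up) of the slim core: a drilled concrete cylinder standing upright, 38 mm in diameter, 76 mm high, 0.20 kg, small stones showing, sawn flat on top. z is its axis; its underside is 38 mm below.
- half_prism_mid (a point): Look-alike, to be left: half of a prism broken across, 40 x 40 mm and about 75 mm long with one rough broken end at +x. x along its length, z up; this point is half-way up, 20 mm above the bench.
- core_stub_mid (a point): Look-alike, to be left: the broken-off end of a wide core, 54 mm in diameter, 30 mm high at its rim, with a rough domed break on top up to about 42 mm. This point is on its axis, 15 mm above the bench.
- nest_long: Dark grey foam block, 88 x 284 mm, 25 mm thick, fixed in the aluminium tray (190 x 292 mm outside, walls 33 mm high), with one pale-floored rectangular pocket, 56 x 176 mm, 12 mm deep, in its middle: mouth 25 mm, pocket floor 13 mm above this origin, the centre of the block's underside, 3 mm above the bench. y runs along the pocket's length; the block fills the tray's far side.
- nest_square: Dark grey foam block, 93 x 93 mm, 25 mm thick, fixed in the aluminium tray (190 x 292 mm outside, walls 33 mm high), with one pale-floored square pocket, 66 x 66 mm, 12 mm deep, in its middle: mouth 25 mm, pocket floor 13 mm above this origin, the centre of the block's underside, 3 mm above the bench. One of three blocks, in any order, in the row nearest the robot, 95 mm apart; x and y square to the pocket's sides.
- nest_wide: Dark grey foam block, 93 x 93 mm, 25 mm thick, fixed in the aluminium tray (190 x 292 mm outside, walls 33 mm high), with one pale-floored round pocket, 70 mm in diameter, 12 mm deep, in its middle: mouth 25 mm, pocket floor 13 mm above this origin, the centre of the block's underside, 3 mm above the bench. One of three blocks, in any order, in the row nearest the robot, 95 mm apart; x and y square to the block's sides.
- nest_narrow: Dark grey foam block, 93 x 93 mm, 25 mm thick, fixed in the aluminium tray (190 x 292 mm outside, walls 33 mm high), with one pale-floored round pocket, 54 mm in diameter, 12 mm deep, in its middle: mouth 25 mm, pocket floor 13 mm above this origin, the centre of the block's underside, 3 mm above the bench. One of three blocks, in any order, in the row nearest the robot, 95 mm apart; x and y square to the block's sides.
There are look-alikes about, which are no part of the job. Leave any purple look-alike of the part that bears cube_mid alone.

How it is judged (in metres and radians):
At the end, for the whole second after the job is handed in: Each specimen rests in its own pocket: centre within 14 mm (in plan) of the pocket's centre and within 4 mm of its seated height; the prism within 0.15 rad of the pocket's length, both cores within 0.1 rad of upright; all at rest. The half prism and the core stub are within 30 mm of where they were (horizontal distance between prism_mid and nest_long below 0.014 m and z of prism_mid in the frame of nest_long between 0.029 and 0.037 m and linear speed of each of prism, cube, core_wide, core_slim below 0.01 m/s and angular speed of each of prism, cube, core_wide, core_slim below 0.1 rad/s and angle between the x axis of prism_mid and the y axis of nest_long, either way round below 0.15 rad and horizontal distance between cube_mid and nest_square below 0.014 m and z of cube_mid in the frame of nest_square between 0.034 and 0.042 m and horizontal distance between core_wide_mid and nest_wide below 0.014 m and z of core_wide_mid in the frame of nest_wide between 0.047 and 0.055 m and angle between the z axis of core_wide_mid and the z axis of nest_wide, either way round below 0.1 rad and horizontal distance between core_slim_mid and nest_narrow below 0.014 m and z of core_slim_mid in the frame of nest_narrow between 0.047 and 0.055 m and angle between the z axis of core_slim_mid and the z axis of nest_narrow, either way round below 0.1 rad and distance of each of half_prism_mid, core_stub_mid from where it was at the start of the episode below 0.03 m); the robot touches nothing.
It fails at once if a specimen dropped or knocked: moving faster than 0.7 m/s with no finger on it ((linear speed of prism above 0.7 m/s and contact force between the fingers and prism below 0.02 N) or (linear speed of cube above 0.7 m/s and contact force between the fingers and cube below 0.02 N) or (linear speed of core_wide above 0.7 m/s and contact force between the fingers and core_wide below 0.02 N) or (linear speed of core_slim above 0.7 m/s and contact force between the fingers and core_slim below 0.02 N)).
It fails at once if the broken half prism moved more than 30 mm from where it lay (distance of half_prism_mid from where it was at the start of the episode above 0.03 m).
It fails at once if the short core stub moved more than 30 mm from where it lay (distance of core_stub_mid from where it was at the start of the episode above 0.03 m).
It also fails if it takes over 112 s, if anything falls off the work surface, if the arm or the gripper's body presses on something with over 40 N, if the wrist force passes 120 N, or if a joint passes its speed limit or range.

## Working session

There is one attempt and no reset: what is moved stays moved. The work goes in short steps, Python scripts to look and compute and a shell command to move; the robot and the scene stay as the last step left them, time stands still between calls to the robot, and variables do not carry over. Pictures are saved under pics/ and viewed, about 12 in all and at most 16, crops included, and the job is handed in when it is done.

```bash
ls; mkdir -p pics
cat > h.py <<'E'
import numpy as np, cv2
from plant import get_obs, capture, bot, spot_in
def snap(cam,fn=None):
    c=capture(cam)
    if fn: cv2.imwrite('pics/'+fn,cv2.cvtColor(c['img'],cv2.COLOR_RGB2BGR))
    return c
def ray(c,u,v,z):
    M=np.array(c['cam_to_world']); d=M[:3,:3]@np.array([(u-c['cx'])/c['fx'],-(v-c['cy'])/c['fy'],-1.]); o=M[:3,3]
    return o+d*(z-o[2])/d[2]
def proj(c,p):
    M=np.array(c['cam_to_world']); q=np.linalg.inv(M)@np.append(p,1)
    return np.array([c['cx']+c['fx']*q[0]/-q[2],c['cy']-c['fy']*q[1]/-q[2]])
def spots(c,cam,names):
    M=np.array(c['cam_to_world'])
    for n in names:
        for s in spot_in(n,cam)[:4]:
            w=M@np.append(s['xyz'],1); print(cam,n,round(s['score'],2),w[:3].round(0),proj(c,w[:3]).round(0))
E
python3 - <<'E'
from h import *
N="prism_mid cube_mid core_wide_mid core_slim_mid half_prism_mid core_stub_mid nest_long nest_square nest_wide nest_narrow".split()
for cam in('scene','side'):
    c=snap(cam,cam+'0.png'); print({k:v for k,v in c.items() if k!='img'}); spots(c,cam,N)
print(get_obs())
E
```

```text
pics
{'fx': 442.67456458240224, 'fy': 442.67456458240224, 'cx': 280.6270377604287, 'cy': 213.97000354628202, 'cam_to_world': array([[-8.34791287e-01, -3.27806855e-01,  4.42341693e-01,
         1.03120270e+03],
       [ 5.50132135e-01, -5.28551133e-01,  6.46520173e-01,
         7.46718018e+02],
       [ 2.18664583e-02,  7.83055787e-01,  6.21566965e-01,
         7.97065591e+02],
       [ 0.00000000e+00,  0.00000000e+00,  0.00000000e+00,
         1.00000000e+00]])}
scene prism_mid 0.81 [629. -52.  43.] [235. 228.]
scene cube_mid 0.81 [ 454. -279.   44.] [249. 169.]
scene cube_mid 0.19 [427. 112.  33.] [334. 239.]
scene core_wide_mid 0.71 [ 520. -406.   51.] [212. 154.]
scene core_slim_mid 0.66 [ 590. -273.   48.] [211. 182.]
scene core_slim_mid 0.33 [521. 223.  30.] [332. 281.]
scene half_prism_mid 0.6 [ 484. -165.   39.] [260. 191.]
scene core_stub_mid 0.52 [466. -40.  34.] [289. 213.]
scene nest_long 0.68 [521. 227.  31.] [333. 281.]
scene nest_square 0.78 [428. 206.  31.] [357. 261.]
scene nest_wide 0.92 [430. 112.  34.] [333. 239.]
scene nest_narrow 0.87 [429. 304.  30.] [385. 287.]
[... 1101 characters left out ...]
rrow 0.8 [433. 302.  30.] [264. 339.]
{'time': 1.1, 'joint_positions': array([-1.45900709e+00,  3.41984195e-01,  1.52412477e+00, -1.22414845e-05,
        1.27539212e+00, -1.45994780e-01]), 'dq': array([ 0.00063408, -0.00015467,  0.00066376, -0.00139247,  0.00040696,
       -0.00100547]), 'tau': array([-3.92004258e-04, -4.31144106e+01, -2.44484657e+01,  7.17553846e-02,
        4.82439576e-02, -5.79859957e-06]), 'tool_pos': array([ 133.86427663, -507.65440525,  248.74005669]), 'tcp_rot': array([3.14150376e+00, 2.49085504e-05, 2.57787584e-01]), 'contact_force': array([ 0.10953102, -0.03557547,  0.38983977]), 'moment': array([0.05542767, 0.03303104, 0.02884197]), 'grip_width': 91.77137646124815}
```

```bash
python3 -c "
import cv2
a=cv2.imread('pics/scene0.png')[90:360,120:480];b=cv2.imread('pics/side0.png')[90:360,180:460]
cv2.imwrite('pics/a.png',cv2.resize(a,None,fx=2.2,fy=2.2,interpolation=2));cv2.imwrite('pics/b.png',cv2.resize(b,None,fx=2.2,fy=2.2,interpolation=2))"
```

```text
(no output)
```

View pics/a.png

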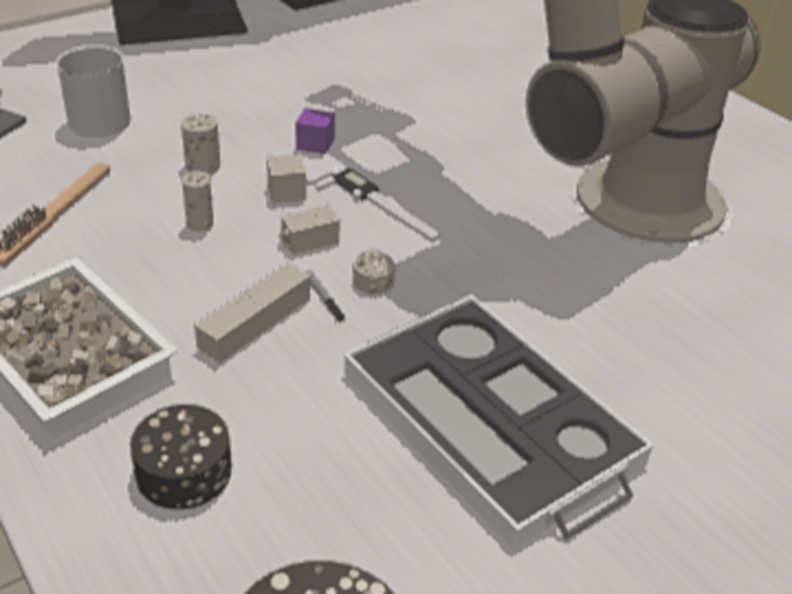

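View pics/b.png

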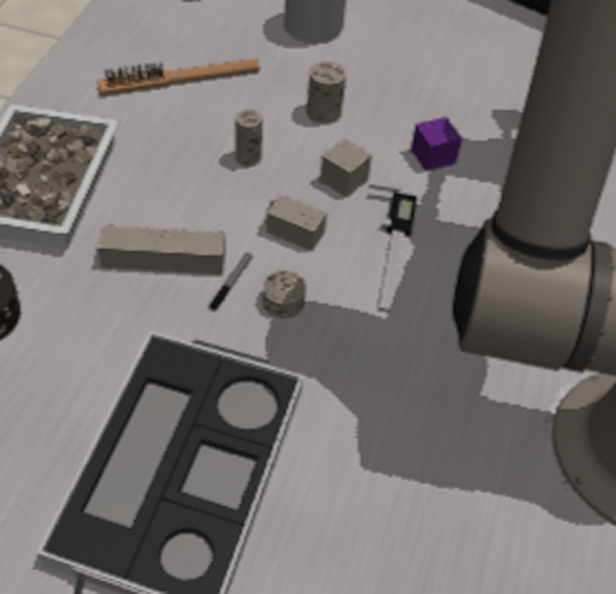

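The prism (scene ~235,228), cube, two cores, half prism, stub, purple cube and tray match the network reports in both pictures. I'll look from above with the wrist camera.

```bash
python3 -m handwheel '[[[0,0,12],[0,0,-0.026]],[[30,20,12],[0,0,-0.026]],[[40,24,12],[0,0,-0.026]],[[40,24,12],[0,0,-0.026]],[[40,24,12],[0,0,-0.026]],[[40,24,12],[0,0,-0.026]],[[40,24,12],[0,0,-0.026]],[[40,24,12],[0,0,-0.026]],[[40,24,12],[0,0,-0.025]],[[30,20,12],[0,0,-0.025]],[[10,6,0],[0,0,0]],[[0,0,0],[0,0,0]]]'
python3 - <<'E'
from h import *
c=snap('wrist','w1.png'); print({k:np.round(v,3) for k,v in c.items() if k!='img'}); print(get_obs()['tool_pos'],get_obs()['tcp_rot'])
spots(c,'wrist',"prism_mid cube_mid core_wide_mid core_slim_mid half_prism_mid core_stub_mid".split())
E
```

```text
time: 2.6
tool_pos: [483.8, -293.6, 368.5]
tcp_rot: [3.142, 0.001, 0.001]
contact_force: [0.2, -0.7, -0.6]
grip_width: 91.3
{'fx': np.float64(332.383), 'fy': np.float64(332.383), 'cx': np.float64(272.709), 'cy': np.float64(207.467), 'cam_to_world': array([[ 0.00000e+00,  9.55000e-01,  2.97000e-01,  5.63389e+02],
       [-1.00000e+00, -0.00000e+00,  1.00000e-03, -2.94221e+02],
       [ 1.00000e-03, -2.97000e-01,  9.55000e-01,  5.04454e+02],
       [ 0.00000e+00,  0.00000e+00,  0.00000e+00,  1.00000e+00]])}
[ 483.21304879 -294.01525363  368.39009437] [-3.14150622e+00  1.10962464e-03 -3.51001796e-04]
wrist prism_mid 0.97 [621. -74.  40.] [101.  57.]
wrist cube_mid 0.69 [ 450. -295.   47.] [273. 188.]
wrist cube_mid 0.6 [ 344. -385.   56.] [333. 259.]
wrist core_wide_mid 0.64 [ 522. -422.   75.] [373. 138.]
wrist core_slim_mid 0.67 [ 589. -289.   76.] [268.  82.]
wrist half_prism_mid 0.62 [ 483. -178.   39.] [190. 164.]
wrist core_stub_mid 0.91 [458. -63.  35.] [112. 181.]
```

View pics/w1.png

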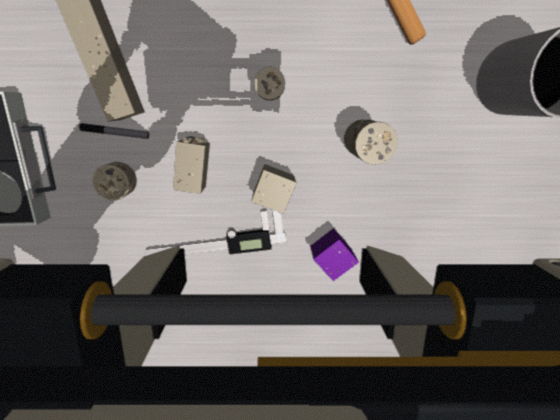

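Run:
```python
import cv2,numpy as np
a=cv2.imread('pics/w1.png')
for n,(u,v) in dict(prism=(101,57),cube=(273,188),wide=(373,138),slim=(268,82),half=(190,164),stub=(112,181),bench=(300,100)).items(): print(n,a[v-1:v+2,u-1:u+2].reshape(-1,3).mean(0))
cv2.imwrite('pics/w1c.png',cv2.resize(a[0:225,40:400][:, :],None,fx=2.2,fy=2.2,interpolation=cv2.INTER_CUBIC))
```

```text
prism [137.66666667 158.66666667 170.        ]
cube [168.22222222 189.         202.        ]
wide [165.77777778 187.11111111 197.55555556]
slim [ 82.          93.77777778 101.33333333]
half [146.22222222 166.         177.88888889]
stub [65.33333333 74.66666667 81.66666667]
bench [186.88888889 188.44444444 194.88888889]
```

View pics/w1c.png

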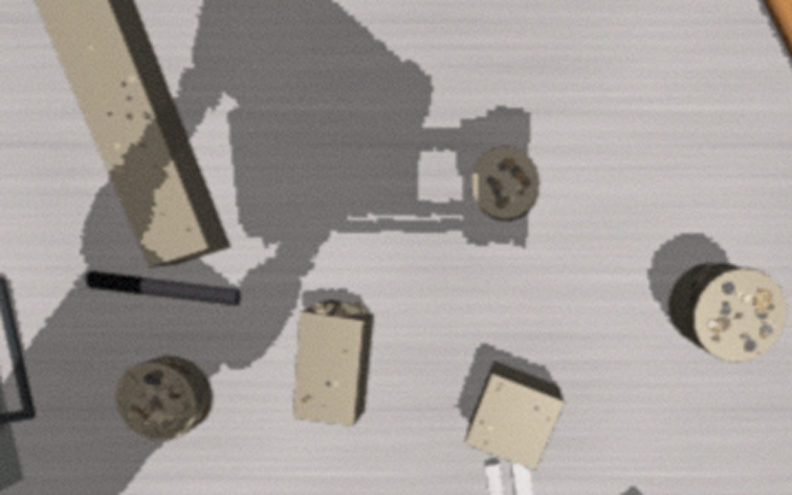

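```bash
cat >> h.py <<'E'
class C(dict): pass
def W1(): return dict(fx=332.383,fy=332.383,cx=272.709,cy=207.467,cam_to_world=np.array([[0,.955,.297,563.389],[-1,0,.001,-294.221],[.001,-.297,.955,504.454],[0,0,0,1]]))
E
python3 - <<'E'
from h import *
c=W1()
def P(l,z):
    r=np.array([ray(c,x/2.2+40-.3,y/2.2-.3,z)[:2] for x,y in l]); return r
q=P([(497,375),(564,400),(533,470),(466,440)],50); print('cube',q.round(1),q.mean(0).round(1)); 
for i in range(4):
    e=q[(i+1)%4]-q[i]; print(np.linalg.norm(e).round(1),(np.arctan2(e[1],e[0])).round(3))
for n,p,r in(('wide',(740,313),46),('slim',(507,183),32)):
    q=P([p,(p[0]+r,p[1])],76); print(n,q[0].round(1),'r',np.linalg.norm(q[1]-q[0]).round(1))
q=P([(35,0),(152,265),(209,245),(105,0)],40); print('prism',q.round(1)); e1=q[0]-q[1];e2=q[3]-q[2];print(np.arctan2(e1[1],e1[0]),np.arctan2(e2[1],e2[0]),np.linalg.norm(q[1]-q[2]),(q[1]+q[2])/2)
q=P([(302,310),(366,320),(355,425),(294,415)],40); print('half',q.round(1))
q=P([(88,281),(238,296)],5);print('pen',q.round(0)); print('stub',P([(160,397)],38).round(0))
print('caliper',P([(487,462),(528,462)],5).round(0))
E
```

```text
cube [[ 476.1 -284.9]
 [ 460.  -327.3]
 [ 413.2 -308. ]
 [ 433.6 -264.6]] [ 445.7 -296.2]
45.4 -1.933
50.7 2.751
48.0 1.131
47.1 -0.445
wide [ 517.4 -426.1] r 26.6
slim [ 587.9 -291.5] r 17.6
prism [[ 685.5  -28.8]
 [ 542.7  -73. ]
 [ 554.5 -109.5]
 [ 685.5  -67.8]]
0.300324033864387 0.3085503754694835 38.331795750060635 [548.56018161 -91.28089574]
half [[ 515.4 -162.9]
 [ 509.2 -202.6]
 [ 441.  -191.3]
 [ 447.8 -151.9]]
pen [[ 531.  -12.]
 [ 521. -111.]]
stub [[459. -65.]]
caliper [[ 404. -276.]
 [ 404. -306.]]
```

Cube (273,190), wide core (376,142), slim (270,83) and prism end (120,115) were measured consistently: sizes came out near 50, 53, 36 and 40 mm. Next I look at the tray.

```bash
python3 -m handwheel '[[[-4,30,0],[0,0,0]],[[-5,45,0],[0,0,0]],[[-5,50,0],[0,0,0]],[[-5,50,0],[0,0,0]],[[-5,50,0],[0,0,0]],[[-5,50,0],[0,0,0]],[[-5,50,0],[0,0,0]],[[-5,50,0],[0,0,0]],[[-5,50,0],[0,0,0]],[[-5,45,0],[0,0,0]],[[-4,30,0],[0,0,0]],[[0,0,0],[0,0,0]]]'
python3 - <<'E'
from h import *
import pickle
c=snap('wrist','w2.png'); pickle.dump(c,open('w2.pkl','wb')); print(get_obs()['tool_pos'],get_obs()['tcp_rot'])
spots(c,'wrist',"nest_long nest_square nest_wide nest_narrow prism_mid".split())
a=cv2.imread('pics/w2.png'); cv2.imwrite('pics/w2b.png',cv2.resize(a[:300],None,fx=1.42,fy=1.42,interpolation=2))
E
```

```text
time: 4.45
tool_pos: [430.4, 207.5, 368.7]
tcp_rot: [-3.142, 0.0, 0.003]
contact_force: [0.6, 0.5, 0.4]
grip_width: 92.0
[430.69151108 206.42610677 368.65309289] [3.14096654e+00 1.19409216e-04 1.32612386e-03]
wrist nest_long 0.6 [536. 210.  30.] [270.  84.]
wrist nest_square 0.7 [436. 211.  24.] [270. 158.]
wrist nest_wide 0.58 [443. 114.  27.] [337. 153.]
wrist nest_narrow 0.96 [432. 306.  24.] [204. 160.]
wrist prism_mid 0.89 [590. -67.  36.] [487.  39.]
```

View pics/w2b.png

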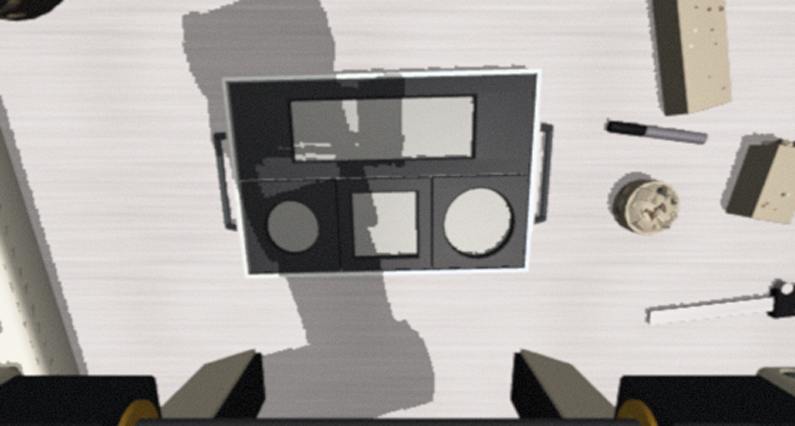

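Run:
```python
from h import *
import pickle
c=pickle.load(open('w2.pkl','rb')); s=pickle.load
def P(l,z): return np.array([ray(c,x/1.42,y/1.42,z)[:2] for x,y in l])
def rep(n,l,z):
    q=P(l,z); e=[q[(i+1)%4]-q[i] for i in range(4)]
    print(n,q.mean(0).round(1),'sides',[np.linalg.norm(x).round(1) for x in e],'ang',[((np.arctan2(x[1],x[0])+np.pi/4)%(np.pi/2)-np.pi/4).round(3) for x in e])
rep('rim36',[(224,80),(541,70),(527,271),(247,275)],36)
rep('long',[(291,99),(475,95),(475,157),(293,161)],28)
rep('sq',[(352,192),(418,190),(418,256),(352,258)],28)
for z in(16,28): print(z,P([(293,226),(478,221)],z).round(1))
rep('seam',[(238,181),(531,175),(527,268),(247,272)],28)
print(P([(685,115)],40))
p=lambda l,z:np.array([ray(c,x/1.42,y/1.42,z)[:2] for x,y in l])
print('prism near end',p([(667,113),(731,101)],40).round(1))
import cv2
S=cv2.imread('pics/scene0.png')
```

```text
rim36 [480.6 209. ] sides [np.float64(288.1), np.float64(187.8), np.float64(287.0), np.float64(183.6)] ang [np.float64(0.031), np.float64(0.022), np.float64(0.016), np.float64(0.028)]
long [527.8 210.2] sides [np.float64(172.2), np.float64(55.7), np.float64(176.7), np.float64(55.9)] ang [np.float64(0.022), np.float64(0.057), np.float64(0.023), np.float64(-0.024)]
sq [436.1 208.6] sides [np.float64(65.4), np.float64(66.7), np.float64(68.1), np.float64(66.9)] ang [np.float64(0.032), np.float64(0.021), np.float64(0.033), np.float64(-0.02)]
16 [[432.7 304.1]
 [438.2 112.5]]
28 [[434.6 301.7]
 [440.  114.8]]
seam [435.4 208. ] sides [np.float64(287.8), np.float64(93.9), np.float64(291.4), np.float64(92.3)] ang [np.float64(0.022), np.float64(0.048), np.float64(0.016), np.float64(0.01)]
[[539.72008211 -68.08954754]]
prism near end [[ 541.4  -51.2]
 [ 551.8 -107.9]]
```

Run:
```python
from h import *
c=snap('scene'); 
R=lambda a:np.array([[np.cos(a),-np.sin(a)],[np.sin(a),np.cos(a)]])
o=np.array([120,90])
def box(ctr,a,l,w,z): return [((proj(c,np.append(R(a)@np.array([sx*l/2,sy*w/2])+ctr,z))-o)*2.2).round(0) for sx,sy in((1,1),(1,-1),(-1,-1),(-1,1))]
img=cv2.imread('pics/a.png')
for b in (box([625,-67],.304,160,40,40),box([446,-296],-.41,50,50,50),box([527.5,210],.023,56,176,28),box([435.7,208.5],.023,66,66,28)):
    cv2.polylines(img,[np.int32(b)],True,(0,0,255))
for ctr,r,z in(([517.4,-426.1],27,76),([588,-291.5],19,76),([438,113.5],35,28),([433.5,303.5],27,28)):
    b=[((proj(c,[ctr[0]+r*np.cos(t),ctr[1]+r*np.sin(t),z])-o)*2.2) for t in np.linspace(0,6.28,40)]
    cv2.polylines(img,[np.int32(b)],True,(0,0,255))
cv2.imwrite('pics/ov.png',img)
for p in((75,262),(172,350),(50,415),(0,320)): print(ray(c,p[0]/2.2+120,p[1]/2.2+90,40).round(0))
```

```text
[ 778. -243.   40.]
[744. -32.  40.]
[894.  -8.  40.]
[ 891. -184.   40.]
```

View pics/ov.png

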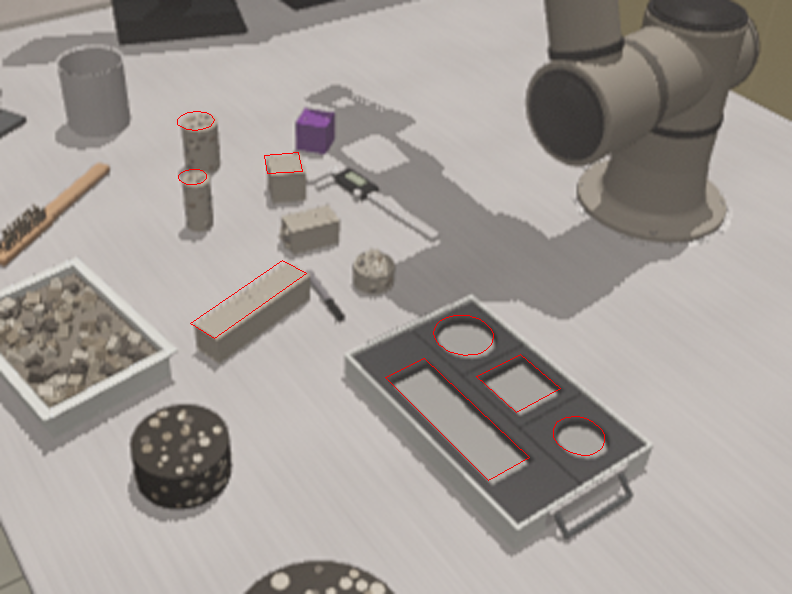

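The overlay agrees within about 4 mm for the parts on the bench and about 1 mm for the tray. Going for the prism.

```bash
python3 -m handwheel '[[[10,-15,-10],[0,0,0.03]],[[20,-28,-22],[0,0,0.03]],[[20,-28,-22],[0,0,0.03]],[[20,-28,-22],[0,0,0.03]],[[20,-28,-22],[0,0,0.03]],[[20,-28,-22],[0,0,0.03]],[[20,-28,-22],[0,0,0.03]],[[20,-28,-22],[0,0,0.03]],[[20,-28,-22],[0,0,0.03]],[[20,-28,-22],[0,0,0.033]],[[3,-5,-20],[0,0,0]],[[0,0,0],[0,0,0]]]'
python3 - <<'E'
from h import *
o=get_obs(); print(o['tool_pos'],o['tcp_rot'])
c=snap('wrist','w3.png'); spots(c,'wrist',['prism_mid'])
c=snap('side'); spots(c,'side',['prism_mid'])
E
```

```text
time: 6.3
tool_pos: [622.9, -66.7, 138.8]
tcp_rot: [-3.14, 0.003, 0.301]
contact_force: [-0.3, 0.2, -1.0]
grip_width: 91.5
[622.87003621 -66.69070514 138.83789852] [-3.13968361  0.00346747  0.30089679]
wrist prism_mid 0.72 [637. -61.  39.] [270. 195.]
side prism_mid 0.57 [618. -58.  43.] [253. 200.]
```

View pics/w3.png

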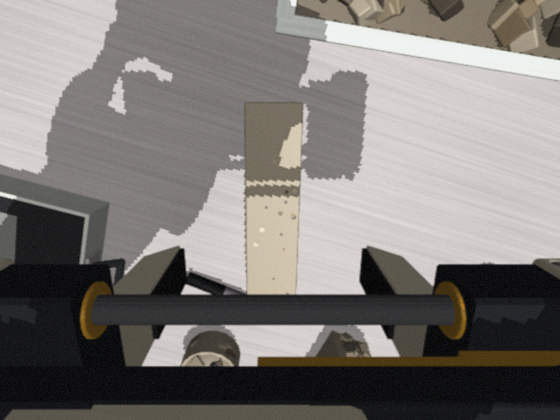

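The prism is centred between the fingers and aligned (columns 245–300). I descend and grip.

```bash
python3 -m handwheel '[[[0,0,-20],[0,0,0]],[[0,0,-25],[0,0,0]],[[0,0,-25],[0,0,0]],[[0,0,-20],[0,0,0]],[[0,0,-11],[0,0,0]],[[0,0,0],[0,0,0]]]'
python3 -m handwheel '[[[0,0,0],[0,0,0]],[[0,0,0],[0,0,0]],[[0,0,0],[0,0,0]],[[0,0,0],[0,0,0]],[[0,0,0],[0,0,0]],[[0,0,0],[0,0,0]],[[0,0,0],[0,0,0]],[[0,0,0],[0,0,0]]]' 1
python3 - <<'E'
from h import *
c=W1()
E
```

```text
time: 7.25
tool_pos: [623.8, -65.4, 39.9]
tcp_rot: [-3.142, 0.0, 0.303]
contact_force: [0.2, 1.1, 1.1]
grip_width: 92.1
time: 8.25
tool_pos: [623.8, -65.6, 39.7]
tcp_rot: [3.142, 0.0, 0.303]
contact_force: [0.8, 0.1, 0.0]
grip_width: 39.9
```

```bash
python3 -m handwheel '[[[0,0,5],[0,0,0]],[[0,0,15],[0,0,0]],[[0,0,25],[0,0,0]],[[0,0,25],[0,0,0]],[[-4,10,20],[0,0,0.06]],[[-7,20,10],[0,0,0.12]],[[-9,26,0],[0,0,0.13]],[[-9,26,0],[0,0,0.13]],[[-9,26,0],[0,0,0.13]],[[-9,26,0],[0,0,0.13]],[[-9,26,0],[0,0,0.13]],[[-9,26,0],[0,0,0.13]]]'
python3 -m handwheel '[[[-9,26,0],[0,0,0.13]],[[-9,26,0],[0,0,0.13]],[[-8,24,0],[0,0,0.07]],[[-4,13,0],[0,0,0]],[[0,0,0],[0,0,0]]]'
python3 - <<'E'
from h import *
o=get_obs(); print(o['tool_pos'],o['tcp_rot'],o['grip_width'])
c=snap('wrist','w4.png'); spots(c,'wrist',['prism_mid'])
p=o['tool_pos']; a=o['tcp_rot'][2]; print(proj(c,[p[0]+80*np.cos(a),p[1]+80*np.sin(a),p[2]+.3]))
E
```

```text
time: 9.75
tool_pos: [558.4, 121.2, 140.5]
tcp_rot: [3.141, -0.0, 1.267]
contact_force: [0.4, 0.6, -6.0]
grip_width: 39.9
time: 10.38
tool_pos: [528.7, 209.8, 140.1]
tcp_rot: [3.141, 0.0, 1.593]
contact_force: [-0.4, -0.5, -5.4]
grip_width: 39.4
[528.73597179 209.82795596 140.10906312] [3.14111269e+00 1.08585640e-04 1.59284416e+00] 39.418220164962406
wrist prism_mid 0.92 [529. 245. 138.] [277. 212.]
wrist prism_mid 0.69 [430. 312.  27.] [135.  67.]
[275.1226523  103.20496824]
```

View pics/w4.png

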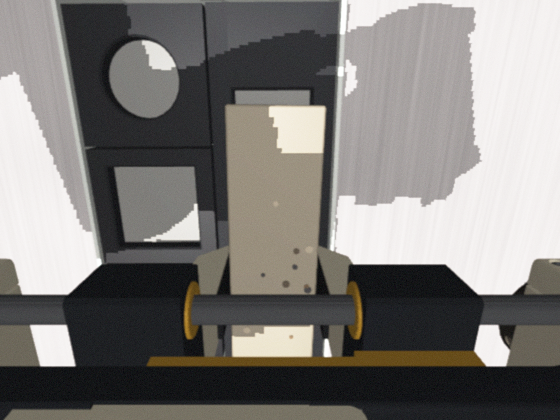

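The prism is held 1–2 mm off centre along its length, above the long pocket (far pocket edge at row 89, prism end at 105). Lowering it.

```bash
python3 -m handwheel '[[[-1,1,-15],[0,0,0]],[[0,0,-25],[0,0,0]],[[0,0,-20],[0,0,0]],[[0,0,-12],[0,0,0]],[[0,0,-6],[0,0,0]],[[0,0,-3],[0,0,0]],[[0,0,-2],[0,0,0]],[[0,0,-1],[0,0,0]],[[0,0,0],[0,0,0]]]'
```

```text
time: 11.6
tool_pos: [528.0, 210.4, 56.0]
tcp_rot: [3.141, -0.0, 1.593]
contact_force: [0.4, 0.3, -5.5]
grip_width: 39.9
```

```bash
python3 -m handwheel '[[[0,0,-0.5],[0,0,0]],[[0,0,-0.5],[0,0,0]],[[0,0,0],[0,0,0]]]'
```

```text
time: 11.98
tool_pos: [528.1, 210.4, 55.7]
tcp_rot: [3.141, -0.0, 1.593]
contact_force: [-2.4, -1.4, 5.7]
grip_width: 39.8
```

```bash
python3 -m handwheel '[[[0,0,0],[0,0,0]],[[0,0,0],[0,0,0]],[[0,0,0],[0,0,0]],[[0,0,15],[0,0,0]],[[0,0,40],[0,0,0]],[[0,0,40],[0,0,0]],[[-2,-15,20],[0,0,-0.1]],[[-5,-30,10],[0,0,-0.17]],[[-8,-45,0],[0,0,-0.17]],[[-8,-45,0],[0,0,-0.17]],[[-8,-45,0],[0,0,-0.17]],[[-8,-45,0],[0,0,-0.17]]]' 0.1
python3 -m handwheel '[[[-8,-45,0],[0,0,-0.17]],[[-8,-45,0],[0,0,-0.17]],[[-8,-45,0],[0,0,-0.17]],[[-8,-45,0],[0,0,-0.17]],[[-8,-45,0],[0,0,-0.17]],[[-4,-36,0],[0,0,-0.17]],[[0,-15,0],[0,0,-0.02]],[[0,0,0],[0,0,0]]]' 0
python3 - <<'E'
from h import *
o=get_obs(); print(o['tool_pos'],o['tcp_rot'],o['contact_force'])
c=snap('wrist','w5.png'); spots(c,'wrist',['cube_mid'])
print([proj(c,p).round(0) for p in ([444.7,-294.5,50],[413,-308,50],[476,-285,50])])
c=snap('side','s5.png'); spots(c,'side',['prism_mid'])
E
```

```text
time: 13.48
tool_pos: [488.7, -16.1, 180.9]
tcp_rot: [3.14, -0.001, 0.637]
contact_force: [-0.6, -1.2, -0.8]
grip_width: 82.3
time: 14.48
tool_pos: [444.9, -291.0, 180.1]
tcp_rot: [-3.142, -0.0, -0.396]
contact_force: [-0.2, 0.5, -0.5]
grip_width: 91.9
[ 444.9230779  -290.97949378  180.12550688] [-3.14158784e+00 -4.47579370e-04 -3.96134891e-01] [-0.20356372  0.48089582 -0.50622277]
wrist cube_mid 0.77 [ 454. -297.   48.] [274. 192.]
wrist cube_mid 0.57 [ 349. -389.   55.] [418. 262.]
[array([275., 203.]), array([304., 230.]), array([250., 174.])]
side prism_mid 0.63 [519. 223.  57.] [243. 292.]
```

View pics/w5.png

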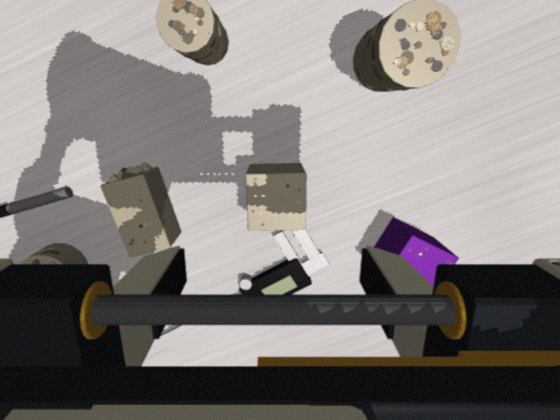

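The cube's top face (centre ~277,202) matches the prediction and is square to the jaws. Caliper and purple cube are clear of the fingers. Descending.

```bash
python3 -m handwheel '[[[-0.5,-4,-20],[0,0,0]],[[0,0,-35],[0,0,0]],[[0,0,-35],[0,0,0]],[[0,0,-25],[0,0,0]],[[0,0,-15],[0,0,0]],[[0,0,-8],[0,0,0]],[[0,0,0],[0,0,0]]]'
python3 -m handwheel '[[[0,0,0],[0,0,0]],[[0,0,0],[0,0,0]],[[0,0,0],[0,0,0]],[[0,0,0],[0,0,0]],[[0,0,0],[0,0,0]],[[0,0,0],[0,0,0]],[[0,0,0],[0,0,0]]]' 1
```

```text
time: 15.55
tool_pos: [444.6, -294.5, 41.9]
tcp_rot: [3.141, -0.0, -0.397]
contact_force: [-0.1, -0.7, -0.2]
grip_width: 91.7
time: 16.42
tool_pos: [444.4, -294.7, 41.8]
tcp_rot: [3.142, -0.0, -0.397]
contact_force: [-0.7, 0.6, 2.1]
grip_width: 49.6
```

```bash
python3 -m handwheel '[[[0,0,5],[0,0,0]],[[0,0,20],[0,0,0]],[[0,0,35],[0,0,0]],[[0,10,35],[0,0,0.02]],[[0,25,15],[0,0,0.04]],[[-1,45,0],[0,0,0.04]],[[-1,45,0],[0,0,0.04]],[[-1,45,0],[0,0,0.04]],[[-1,45,0],[0,0,0.04]],[[-1,45,0],[0,0,0.04]],[[-1,45,0],[0,0,0.04]],[[-1,45,0],[0,0,0.04]]]'
python3 -m handwheel '[[[-1,45,0],[0,0,0.04]],[[-1,45,0],[0,0,0.04]],[[-1,38,0],[0,0,0]],[[0,20,0],[0,0,0]],[[0,5,0],[0,0,0]],[[0,0,0],[0,0,0]]]'
python3 - <<'E'
from h import *
o=get_obs(); print(o['tool_pos'],o['tcp_rot'],o['grip_width'])
c=snap('wrist','w6.png')
E
```

```text
time: 17.92
tool_pos: [437.0, 56.7, 151.8]
tcp_rot: [3.141, 0.0, -0.056]
contact_force: [0.9, 0.1, -1.8]
grip_width: 50.0
time: 18.68
tool_pos: [434.2, 208.0, 151.6]
tcp_rot: [3.141, 0.001, 0.023]
contact_force: [-0.4, 0.1, -2.6]
grip_width: 50.0
[434.1734916  207.9638192  151.60893717] [3.14107093e+00 5.31375241e-04 2.31513442e-02] 49.966181200662724
```

View pics/w6.png

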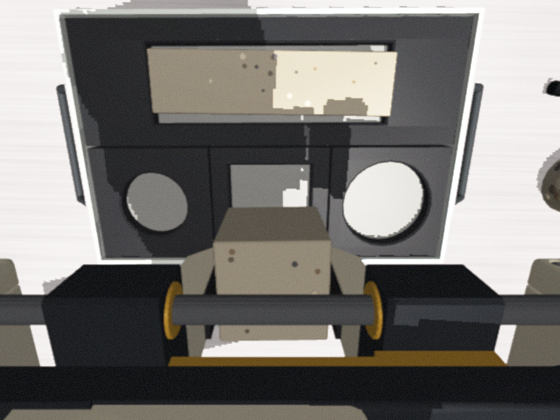

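The prism sits centred in its pocket, and the cube lines up with the square pocket (centre columns 271 and 272). Lowering the cube.

```bash
python3 -m handwheel '[[[1,0.5,-20],[0,0,0]],[[0,0,-30],[0,0,0]],[[0,0,-22],[0,0,0]],[[0,0,-12],[0,0,0]],[[0,0,-5],[0,0,0]],[[0,0,-2.5],[0,0,0]],[[0,0,-1],[0,0,0]],[[0,0,-0.7],[0,0,0]],[[0,0,-0.7],[0,0,0]],[[0,0,-0.5],[0,0,0]],[[0,0,0],[0,0,0]]]'
```

```text
time: 20.1
tool_pos: [435.5, 208.9, 57.8]
tcp_rot: [-3.142, -0.001, 0.023]
contact_force: [-1.9, -0.9, 5.2]
grip_width: 49.8
```

```bash
python3 -m handwheel '[[[0,0,0],[0,0,0]],[[0,0,0],[0,0,0]],[[0,0,0],[0,0,0]],[[0,0,15],[0,0,0]],[[0,0,40],[0,0,0]],[[0,0,45],[0,0,0]],[[5,-15,40],[0,0,0]],[[12,-40,0],[0,0,0]],[[14,-45,0],[0,0,0]],[[14,-45,0],[0,0,0]],[[14,-45,0],[0,0,0]],[[14,-45,0],[0,0,0]]]' 0.1
python3 -m handwheel '[[[14,-45,0],[0,0,0]],[[14,-45,0],[0,0,0]],[[14,-45,0],[0,0,0]],[[14,-45,0],[0,0,0]],[[14,-45,0],[0,0,0]],[[4,-25,0],[0,0,0]],[[0,-10,0],[0,0,0]],[[0,0,0],[0,0,0]]]' 0
python3 - <<'E'
from h import *
o=get_obs(); print(o['tool_pos'],o['tcp_rot'],o['contact_force'])
c=snap('wrist','w7.png'); spots(c,'wrist',['core_slim_mid','core_wide_mid'])
print([proj(c,p).round(0) for p in ([586.7,-289.8,76],[586.7,-270.8,76],[605.7,-289.8,76],[516,-424.4,76])])
E
```

```text
time: 21.6
tool_pos: [508.7, -27.7, 198.5]
tcp_rot: [3.141, -0.001, 0.023]
contact_force: [0.0, -0.4, -0.2]
grip_width: 82.5
time: 22.6
tool_pos: [582.0, -286.1, 197.7]
tcp_rot: [-3.141, 0.0, 0.022]
contact_force: [0.1, 0.5, 0.1]
grip_width: 91.6
[ 582.04766385 -286.05241048  197.70492465] [-3.14143106e+00  8.96944894e-05  2.22696954e-02] [0.1205276  0.49923368 0.07868681]
wrist core_slim_mid 0.64 [ 595. -291.   74.] [278. 191.]
wrist core_wide_mid 0.79 [ 538. -419.   47.] [413. 245.]
[array([276., 202.]), array([253., 201.]), array([277., 179.]), array([428., 282.])]
```

View pics/w7.png

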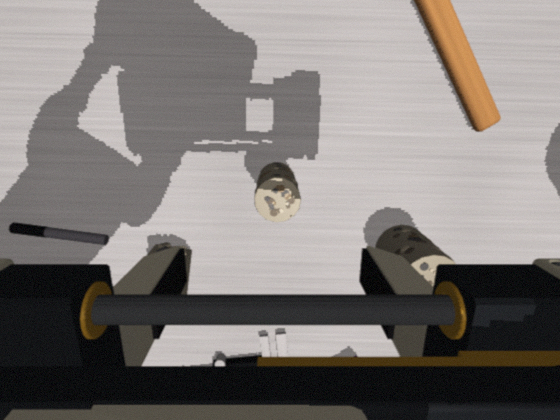

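The slim core's top circle (277,200) is within 1 mm of the prediction. Descending on it.

```bash
python3 -m handwheel '[[[5.5,-4,-15],[0,0,0]],[[0,0,-35],[0,0,0]],[[0,0,-35],[0,0,0]],[[0,0,-28],[0,0,0]],[[0,0,-16],[0,0,0]],[[0,0,-7],[0,0,0]],[[0,0,0],[0,0,0]]]'
python3 -m handwheel '[[[0,0,0],[0,0,0]],[[0,0,0],[0,0,0]],[[0,0,0],[0,0,0]],[[0,0,0],[0,0,0]],[[0,0,0],[0,0,0]],[[0,0,0],[0,0,0]],[[0,0,0],[0,0,0]],[[0,0,0],[0,0,0]]]' 1
```

```text
time: 23.62
tool_pos: [588.1, -290.2, 61.5]
tcp_rot: [3.141, -0.0, 0.023]
contact_force: [0.6, 0.4, 0.7]
grip_width: 91.9
time: 24.62
tool_pos: [587.9, -290.1, 61.3]
tcp_rot: [-3.142, 0.0, 0.023]
contact_force: [0.8, 0.7, -0.2]
grip_width: 37.6
```

```bash
python3 -m handwheel '[[[0,0,5],[0,0,0]],[[0,0,20],[0,0,0]],[[0,0,35],[0,0,0]],[[-2,10,40],[0,0,0]],[[-6,25,20],[0,0,0]],[[-12,45,0],[0,0,0]],[[-12,45,0],[0,0,0]],[[-12,45,0],[0,0,0]],[[-12,45,0],[0,0,0]],[[-12,45,0],[0,0,0]],[[-12,45,0],[0,0,0]],[[-12,45,0],[0,0,0]]]'
python3 -m handwheel '[[[-12,45,0],[0,0,0]],[[-12,45,0],[0,0,0]],[[-12,45,0],[0,0,0]],[[-12,45,0],[0,0,0]],[[-12,45,0],[0,0,0]],[[-2,36,0],[0,0,0]],[[0,20,0],[0,0,0]],[[0,7,0],[0,0,0]],[[0,0,0],[0,0,0]]]'
python3 - <<'E'
from h import *
o=get_obs(); print(o['tool_pos'],o['tcp_rot'],o['grip_width'])
c=snap('wrist','w8.png'); print(proj(c,[433.5,303.5,28]))
E
```

```text
time: 26.12
tool_pos: [495.3, 61.2, 181.6]
tcp_rot: [3.142, -0.0, 0.023]
contact_force: [1.2, -0.5, -2.1]
grip_width: 37.5
time: 27.25
tool_pos: [434.1, 347.2, 181.2]
tcp_rot: [3.141, 0.0, 0.023]
contact_force: [-0.7, -0.3, -1.9]
grip_width: 37.6
[434.07712096 347.21787125 181.18746289] [3.14090132e+00 3.22720808e-04 2.25261446e-02] 37.553539219356516
[319.89245825 198.22771777]
```

View pics/w8.png

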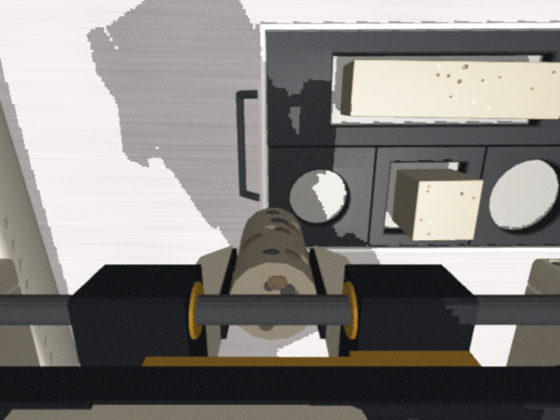

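I overshot by 44 mm in y. The narrow pocket at (319,196) agrees with the prediction (320,198), so I correct and lower. The cube and prism sit well in their pockets.

```bash
python3 -m handwheel '[[[0,-14,0],[0,0,0]],[[0,-20,-5],[0,0,0]],[[-0.5,-9.7,-20],[0,0,0]],[[0,0,-30],[0,0,0]],[[0,0,-22],[0,0,0]],[[0,0,-14],[0,0,0]],[[0,0,-7],[0,0,0]],[[0,0,-3],[0,0,0]],[[0,0,-1],[0,0,0]],[[0,0,-0.6],[0,0,0]],[[0,0,-0.6],[0,0,0]],[[0,0,0],[0,0,0]]]'
```

```text
time: 28.8
tool_pos: [433.4, 304.2, 78.3]
tcp_rot: [-3.142, -0.0, 0.023]
contact_force: [-0.9, 0.0, -2.7]
grip_width: 37.7
```

```bash
python3 -m handwheel '[[[0,0,-0.5],[0,0,0]],[[0,0,-0.5],[0,0,0]],[[0,0,-0.5],[0,0,0]],[[0,0,0],[0,0,0]]]'
```

```text
time: 29.3
tool_pos: [433.5, 304.2, 77.2]
tcp_rot: [-3.141, -0.0, 0.023]
contact_force: [-2.1, -0.4, 5.6]
grip_width: 37.6
```

```bash
python3 -m handwheel '[[[0,0,0],[0,0,0]],[[0,0,0],[0,0,0]],[[0,0,0],[0,0,0]],[[0,0,15],[0,0,0]],[[0,0,40],[0,0,0]],[[0,0,45],[0,0,0]],[[0,-15,25],[0,0,0]],[[5,-35,0],[0,0,0]],[[6,-50,0],[0,0,0]],[[6,-50,0],[0,0,0]],[[6,-50,0],[0,0,0]],[[6,-50,0],[0,0,0]]]' 0.25
python3 -m handwheel '[[[6,-50,0],[0,0,0]],[[6,-50,0],[0,0,0]],[[6,-50,0],[0,0,0]],[[6,-50,0],[0,0,0]],[[6,-50,0],[0,0,0]],[[6,-50,0],[0,0,0]],[[6,-50,0],[0,0,0]],[[6,-50,0],[0,0,0]],[[6,-40,0],[0,0,0]],[[0,-28,0],[0,0,0]],[[0,-10,0],[0,0,0]],[[0,0,0],[0,0,0]]]' 0
python3 - <<'E'
from h import *
o=get_obs(); print(o['tool_pos'],o['tcp_rot'],o['contact_force'])
c=snap('wrist','w9.png'); spots(c,'wrist',['core_wide_mid'])
print([proj(c,p).round(0) for p in ([516.5,-425,76],[516.5,-398,76],[543.5,-425,76])])
E
```

```text
time: 30.8
tool_pos: [462.6, 52.6, 202.8]
tcp_rot: [3.141, -0.002, 0.023]
contact_force: [0.7, -0.2, -0.9]
grip_width: 69.0
time: 32.3
tool_pos: [516.2, -423.7, 201.9]
tcp_rot: [-3.141, -0.0, 0.022]
contact_force: [0.4, 0.1, -0.7]
grip_width: 91.6
[ 516.23477132 -423.71004118  201.94269915] [-3.14146028e+00 -8.08379415e-05  2.23069721e-02] [ 0.38113439  0.05752659 -0.72818362]
wrist core_wide_mid 0.9 [ 521. -429.   73.] [278. 199.]
[array([273., 205.]), array([240., 205.]), array([274., 173.])]
```

View pics/w9.png

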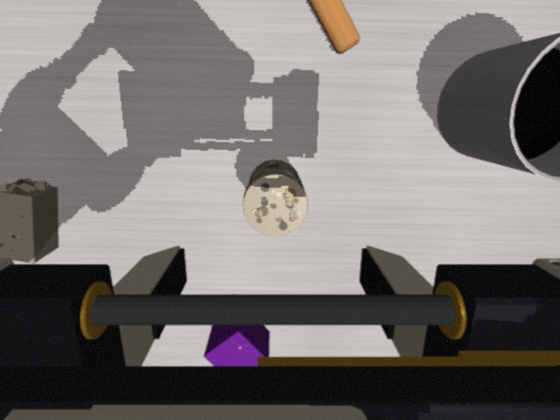

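The wide core's top circle (275,205) shows it 2 mm further in −y. The mug is clear (y below about −590). Descending.

```bash
python3 -m handwheel '[[[0.5,-3,-20],[0,0,0]],[[0,0,-35],[0,0,0]],[[0,0,-35],[0,0,0]],[[0,0,-27],[0,0,0]],[[0,0,-16],[0,0,0]],[[0,0,-7],[0,0,0]],[[0,0,0],[0,0,0]]]'
python3 -m handwheel '[[[0,0,0],[0,0,0]],[[0,0,0],[0,0,0]],[[0,0,0],[0,0,0]],[[0,0,0],[0,0,0]],[[0,0,0],[0,0,0]],[[0,0,0],[0,0,0]],[[0,0,0],[0,0,0]]]' 1
```

```text
time: 33.28
tool_pos: [517.2, -426.8, 62.1]
tcp_rot: [3.141, -0.0, 0.023]
contact_force: [0.4, 0.9, 0.1]
grip_width: 91.9
time: 34.15
tool_pos: [516.9, -426.7, 61.8]
tcp_rot: [-3.141, 0.0, 0.023]
contact_force: [0.8, 2.2, 2.6]
grip_width: 53.4
```

```bash
python3 -m handwheel '[[[0,0,5],[0,0,0]],[[0,0,20],[0,0,0]],[[0,0,35],[0,0,0]],[[0,10,40],[0,0,0]],[[0,25,20],[0,0,0]],[[-7,45,0],[0,0,0]],[[-7,45,0],[0,0,0]],[[-7,45,0],[0,0,0]],[[-7,45,0],[0,0,0]],[[-7,45,0],[0,0,0]],[[-7,45,0],[0,0,0]],[[-7,45,0],[0,0,0]]]'
python3 -m handwheel '[[[-10,45,0],[0,0,0]],[[-10,45,0],[0,0,0]],[[-10,45,0],[0,0,0]],[[0,30,0],[0,0,0]],[[0,18,0],[0,0,0]],[[0,7,0],[0,0,0]],[[0,0,0],[0,0,0]]]'
python3 - <<'E'
from h import *
o=get_obs(); print(o['tool_pos'],o['tcp_rot'],o['grip_width'])
c=snap('wrist','w10.png'); print(proj(c,[438,113.5,28]))
E
```

```text
time: 35.65
tool_pos: [467.4, -75.6, 181.6]
tcp_rot: [3.141, -0.0, 0.023]
contact_force: [1.1, 0.1, -2.9]
grip_width: 53.7
time: 36.52
tool_pos: [437.9, 113.0, 181.6]
tcp_rot: [3.141, 0.0, 0.023]
contact_force: [0.8, -0.2, -3.6]
grip_width: 53.6
[437.85838067 113.02268778 181.57536093] [3.14118828e+00 9.99365729e-05 2.34067470e-02] 53.63652265956426
[271.04363586 196.38298936]
```

View pics/w10.png

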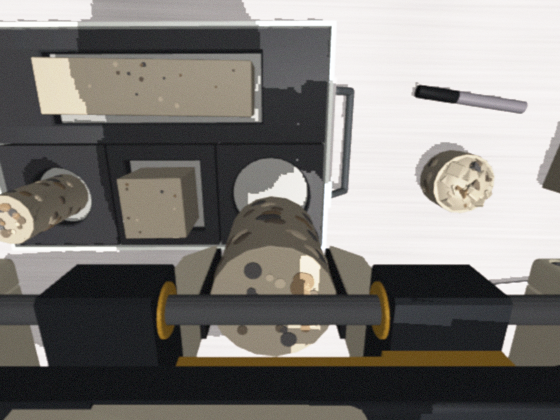

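The slim core stands upright in its pocket and the wide pocket (271,195) is dead ahead. Lowering.

```bash
python3 -m handwheel '[[[0,0.5,-20],[0,0,0]],[[0,0,-30],[0,0,0]],[[0,0,-25],[0,0,0]],[[0,0,-14],[0,0,0]],[[0,0,-7],[0,0,0]],[[0,0,-4],[0,0,0]],[[0,0,-2],[0,0,0]],[[0,0,-0.7],[0,0,0]],[[0,0,-0.6],[0,0,0]],[[0,0,-0.6],[0,0,0]],[[0,0,0],[0,0,0]]]'
```

```text
time: 37.95
tool_pos: [437.9, 113.7, 77.8]
tcp_rot: [3.142, -0.0, 0.023]
contact_force: [0.7, -0.4, -3.6]
grip_width: 53.6
```

```bash
python3 -m handwheel '[[[0,0,-0.5],[0,0,0]],[[0,0,-0.5],[0,0,0]],[[0,0,0],[0,0,0]]]'
```

```text
time: 38.33
tool_pos: [438.0, 113.7, 77.7]
tcp_rot: [3.142, -0.001, 0.023]
contact_force: [-3.1, -0.5, 8.3]
grip_width: 53.7
```

```bash
python3 -m handwheel '[[[0,0,0],[0,0,0]],[[0,0,0],[0,0,0]],[[0,0,0],[0,0,0]],[[0,0,15],[0,0,0]],[[0,0,40],[0,0,0]],[[0,0,45],[0,0,0]],[[0,0,50],[0,0,0]],[[-3,30,50],[0,0,0]],[[-5,40,50],[0,0,0]],[[0,23,30],[0,0,0]],[[0,0,10],[0,0,0]],[[0,0,0],[0,0,0]]]' 0.22
python3 - <<'E'
from h import *
o=get_obs(); print(o['tool_pos'],o['contact_force'])
c=snap('wrist','w11.png')
N="prism_mid cube_mid core_wide_mid core_slim_mid half_prism_mid core_stub_mid".split()
spots(c,'wrist',N)
img=cv2.imread('pics/w11.png')
for ctr,r in(([438,113.5],27),([433.5,303.5],19)):
    cv2.polylines(img,[np.int32([proj(c,[ctr[0]+r*np.cos(t),ctr[1]+r*np.sin(t),92]) for t in np.linspace(0,6.28,40)])],True,(0,0,255))
R=np.array([[np.cos(.023),-np.sin(.023)],[np.sin(.023),np.cos(.023)]])
for ctr,l,w,z in(([435.7,208.5],50,50,66),([527.5,210],40,160,56)):
    cv2.polylines(img,[np.int32([proj(c,np.append(R@np.array([a*l/2,b*w/2])+ctr,z)) for a,b in((1,1),(1,-1),(-1,-1),(-1,1))])],True,(0,0,255))
a=cv2.resize(img[:300],None,fx=1.42,fy=1.42)
c=snap('scene','s11.png'); spots(c,'scene',N)
b=cv2.imread('pics/s11.png')[200:350,200:480]; b=cv2.resize(b,(320,171)); 
cv2.imwrite('pics/fin.png',cv2.vconcat([a,cv2.copyMakeBorder(b,0,0,0,a.shape[1]-320,cv2.BORDER_CONSTANT)]))
E
```

```text
time: 39.83
tool_pos: [430.0, 205.0, 364.9]
tcp_rot: [3.141, 0.0, 0.023]
contact_force: [0.2, -0.4, -0.4]
grip_width: 72.0
[429.97086032 205.04083779 364.92126812] [ 0.21373028 -0.43189413 -0.4473181 ]
wrist prism_mid 0.72 [527. 208.  53.] [271.  90.]
wrist core_wide_mid 0.8 [442. 119.  86.] [341. 162.]
wrist core_slim_mid 0.76 [438. 300.  93.] [195. 163.]
wrist half_prism_mid 0.87 [ 478. -160.   37.] [539. 135.]
wrist core_stub_mid 0.56 [451. -44.  32.] [449. 152.]
scene prism_mid 0.82 [532. 227.  58.] [330. 275.]
scene cube_mid 0.89 [452. 220.  64.] [355. 258.]
scene core_wide_mid 0.63 [447. 124.  71.] [332. 233.]
scene core_slim_mid 0.55 [443. 316.  71.] [387. 280.]
scene half_prism_mid 0.89 [ 484. -163.   36.] [260. 192.]
scene half_prism_mid 0.27 [469. -39.  29.] [288. 214.]
scene core_stub_mid 0.68 [467. -44.  29.] [288. 213.]
scene core_stub_mid 0.46 [448. 123.  74.] [332. 232.]
```

View pics/fin.png

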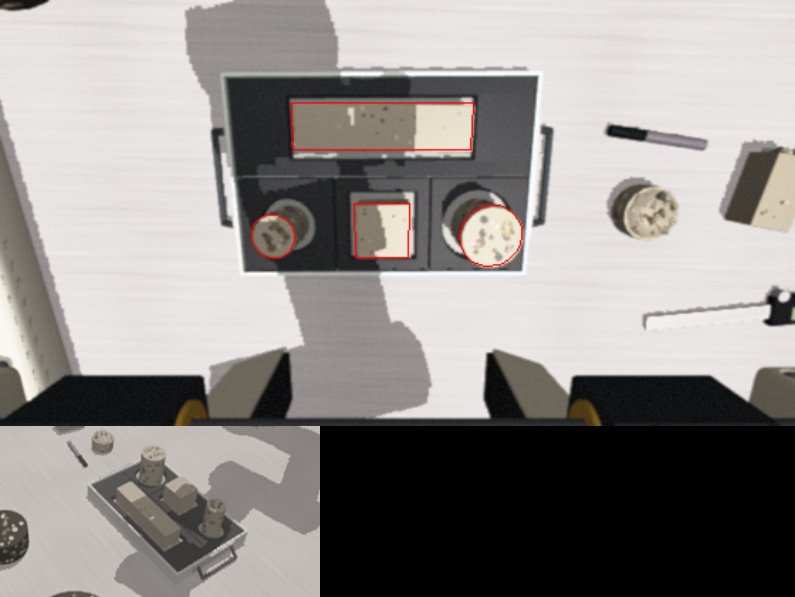

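All four tops match the predicted seated outlines, and the half prism and stub have not moved. Handing in.

```bash
python3 -c "
from h import *
print(bot.close_job())"
```

```text
the job is handed in; nothing more can be done
None
```

I packed the prism, cube, slim core and wide core into their pockets, in that order, and handed the job in at about 40 s of the 112 s allowed. `close_job` reported no verdict.

- **Setting down:** I lowered each specimen slowly until the force reading switched from its weight to an upward push, then opened the gripper. The tool was within 0.2 mm of the height expected for a seated part each time.
- **Last pictures:** The outlines predicted for seated parts lay on all four tops to within a few millimetres. The cores stand upright.
- **Broken pieces:** The scene camera's network puts the half prism and the stub within about 5 mm of where it first saw them.
- **Gripper:** It was clear of everything at the end.
- **Disagreements:**
  - The first wrist picture and the scene camera differed by about 4 mm on the bench parts, so I aimed the prism and cube halfway between and checked again from close by.
  - I overshot the narrow pocket by 44 mm while the slim core was held high, and corrected that before lowering.
  - In the last wrist picture the network missed the cube. The scene camera did report it.

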